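Seat a splined polishing wheel in the bench polisher and hold it home

TASK

Take the red polishing wheel out of the blue stand by its square grip, turn it so that the cross-shaped splines of its stem line up with the cross-shaped socket on top of the green bench polisher, and push it down against the spring in the socket until its steel flange is fully home on the brass socket. Finish while still gripping the wheel and pressing it fully home, because it springs up when let go. Leave the grey wheel in the stand and do not disturb the steel block, the jar and the graver.

Things in the scene. Friction and masses are not known exactly. Their poses are not given: they have to be found in the camera images.
- red_wheel: Loose wheel head, 0.15 to 0.30 kg, upright in a well of the stand. Origin: on its axis at the underside of its steel flange; z up along the axis. Above it: flange 47 mm across, 4 mm thick; red rigid wheel 50 mm across, from 4 to 22 mm; aluminium square grip from 22 to 58 mm. The splined stem is below. Any quarter turn is equivalent.
- red_grip (a point): Point on the red wheel's axis to grip at, 43 mm above the head's origin, with the same axes. The square grip is 24 x 24 mm here, its flats facing along the head's own x and y; fingertips at this height just clear the wheel below (its top is 21 mm lower).
- red_foot (a point): Centre of the foot of the red wheel's stem, 28 mm below the head's origin, same axes. The steel stem is two crossed bars (a plus sign, four splines) lying along the head's own x and y, so in line with the faces of the square grip; each bar is 32 mm long, 8 mm thick, with a 2 mm chamfer at the foot. In the stand it is hidden in the well.
- grey_wheel: A second wheel head of the same shape with a dark grey wheel, in the other well of the stand. Same origin and axes. To be left there.
- stand: Fixed blue block, 110 (x) x 200 (y) x 45 mm high, origin at the centre of its underside. Two round wells 37 mm across and 36 mm deep, at y = +50 and -50 mm; a head hangs in each, its flange resting on the block's top. Short burs, up to 16 mm above the top, stand along its two long edges.
- polisher: Fixed green motor housing, 170 (x) x 150 (y) x 80 mm high; origin at the centre of its underside. The brass socket drum stands in the middle of its top.
- socket (a point): Centre of the mouth of the brass socket, 114 mm above the bench, on the vertical spindle axis; z up. The dark cross-shaped slot runs along this point's x and y axes: each slot 36.6 mm long, 11.5 mm wide (1.75 mm play beside a spline). Any quarter turn fits. The drum turns stiffly (0.35 N m) and stays as set. Home: flange on the mouth, the origin of red_wheel at this point.
- spindle: The brass socket drum itself, about 55 mm across and 34 mm high, standing on top of the polisher; origin at the centre of its underside, same axes as socket. Its slots go right down, with the sprung plunger in the middle.
- plunger (a joint): Sprung plunger in the socket, in m pushed down: 0 at rest, when its top is 16 mm below the mouth; 0.012 when a wheel's flange rests on the mouth. Pushing it takes 3 N at first and 10 N at 0.012; it lifts the wheel when let go.
- bench_block: Loose polished steel block, 60 x 60 x 20 mm, origin under its centre. Bystander.
- jar: Loose amber jar with a black lid, 48 mm across, 55 mm high, origin under its centre. Bystander.
- graver: Loose hand graver like a small screwdriver, 150 mm long, lying flat. Bystander.
Not all that is in view belongs to the job. Several things have the shape of the stand; the one meant has the colours described above. What is shaped like the red_wheel but turquoise is not meant.

How it is judged:
By the outcome, as a careful person would: the job done as asked, in the order asked, and still so for the second after the job is handed in, while the arm keeps its last pose, push and grip.
It also fails if it takes over 42 s, if anything falls off the work surface, if the arm or the gripper's body presses on something with over 40 N, if the wrist force passes 120 N, or if a joint passes its speed limit or range.

ROBOT

A 6-joint arm with a two-finger parallel gripper is mounted at the origin on the work surface. World frame = base frame: x ahead of the robot, y to its left, z up, the work surface at z = 0. Lengths are in mm, angles in degrees, forces in N, time in s.
With the tool pointing down it reaches from about 350 to 850 mm from the base axis. Payload 8.1 kg.
Tool frame: the origin (TCP) lies midway between the tips of the shut fingers; the grasp point (between the pads) lies 19 mm behind it; z points along the fingers, y is the line along which they close (so a half turn about z gives the same grasp; the last joint's range is limited). The gripper opens to 85 mm and grips with 20 to 120 N. Pads are 22 mm wide; open, the fingers measure 114 mm over their backs; the gripper's body (76 mm by 85 mm) begins 54 mm behind the grasp point. The pads swing forward as they close: fully open they stand 13 mm farther back than shut.
Start: joints at [-80.294, 7.471, 85.268, -0, 87.261, -4.893], TCP at [151.251, -580.628, 231.292] pointing down, gripper open.
Joint ranges: [-169.43, 169.43], [-51.17, 129.36], [1.28, 143.12], [-76.62, 256.62], [0, 156.53], [-152.29, 152.29]. Speed limits (degrees/s): [136.94, 136.94, 159.86, 180, 180, 180].

INTERFACE

Orientations are given as [roll, pitch, yaw] about the fixed x, y, z axes, in that order (R = Rz(yaw) Ry(pitch) Rx(roll)).
In Python, from bench import r gives the robot as it stands.
- The arm moves only by the tool apply_moves, never from a script. Its argument "steps" is a list of rows, each a list of 7 numbers: the opening, from -1 (shut) to 1 (fully open), then the shift along the tool's x, y, z in mm, then the turn, a rotation vector about the tool's x, y, z in units of 5 degrees (1.0 is 5 degrees). A call has exactly 8 rows; each row shifts and turns the commanded pose from where the row before left it, along the tool's axes as they then stand; what a row does not reach is not made up. A row lasts 1/10 s, in which the tool goes at most 50 mm and 8.59 degrees, less where a joint would pass 70% of its speed; a pose out of reach is approached as far as the arm can. A call is refused whole if a number of a shift passes 50 or a number of a turn 1, either way. A call with a gripper value outside its range is refused whole. The fingers move at their own pace and stop on an object; "squeeze" is the grip in N (left out, the last holds). Time passes only in rows, so rows that do not move let the fingers close, or fill a call up. It gives the time, the measured TCP pose, the force, the opening and the grip force at its end, in the units of the state.
- r.sense(): the state, without advancing time (a new reading comes with each control period).
- r.snapshot(name): name is "scene" or "top" or "wrist"; returns a dict with "color" (384x512x3 uint8, blue, green, red), "depth" (384x512 float32, mm along the optical axis (not along the pixel's ray), 0 where there is no reading), "mtx" (3x3 intrinsics, pixels), "T" (4x4, takes a point from camera to world coordinates); the wrist camera has in their place "hand_eye" (4x4, takes a point from camera to tool coordinates, whose origin is the TCP and whose axes are the flange's). Camera axes: x right, y down, z forward; pixel columns grow to the right and rows downward; lengths in mm; the calibration is good to about 2 mm. A picture is of the moment at which its call begins: read the wrist's pose just before it.
- r.hand_in(): hands the job in; it is judged then, once.
The state is a dict: "time": time; "joint_pos": joint angles; "qd": joint speeds; "joint_efforts": joint torques, N m; "tool_pos": TCP position; "tcp_rot": TCP orientation; "ft_force": force on the tool from outside, world axes, zero at the start; "wrist_torque": the same for the moment, N m; "finger_gap": finger opening in mm; "grip_force": force on a finger pad.
Only numpy, scipy, OpenCV 4.12 (cv2) and the standard library are available. Lean on these libraries where they do the work, as an engineer would, in place of code of your own. Each camera call takes 0.05 s, during which the arm holds its last target. There are 200 camera calls.

## Working session

There is one attempt and no reset: what is moved stays moved. The work goes in short steps, Python scripts to look and compute and a tool call to move; the robot and the scene stay as the last step left them, time stands still between calls to the robot, and variables do not carry over. Pictures are saved under pics/ and viewed, at most 10 in all, crops included, and the job is handed in when it is done.

Besides the shell and the picture viewer there is one more tool, called as name([rows], argument=value, ...), one row to a line, values as JSON. apply_moves: Moves the arm, as the interface text tells. Its arguments: {"type":"object","properties":{"steps":{"type":"array"},"squeeze":{"type":"number"}},"required":["steps"]}

```bash
mkdir -p pics; ls; python3 - <<'E'
from bench import r
import cv2,numpy as np,pickle
d={}
for n in("scene","top"):
    s=r.snapshot(n); d[n]=s; print(n,s["mtx"].tolist(),np.round(s["T"],3).tolist())
pickle.dump(d,open("snap0.pkl","wb"))
a=np.hstack([d[n]["color"] for n in("scene","top")])
cv2.imwrite("pics/scene.png",cv2.resize(d["scene"]["color"],(768,576)));cv2.imwrite("pics/top.png",cv2.resize(d["top"]["color"],(768,576)))
print(r.sense())
E
```

```text
pics
scene [[388.0039454756563, 0.0, 253.17578273517717], [0.0, 388.0039454756563, 189.00977810695412], [0.0, 0.0, 1.0]] [[0.452, 0.78, -0.432, 980.641], [0.892, -0.399, 0.213, -152.769], [-0.007, -0.482, -0.876, 1012.46], [0.0, 0.0, 0.0, 1.0]]
top [[346.6298942895102, 0.0, 258.73031396836393], [0.0, 346.6298942895102, 190.80976507221416], [0.0, 0.0, 1.0]] [[-0.006, -0.992, 0.123, 401.163], [-1.0, 0.005, -0.009, 92.901], [0.009, -0.124, -0.992, 954.067], [0.0, 0.0, 0.0, 1.0]]
{'time': 0.1, 'joint_pos': array([-8.02958473e+01,  7.51341889e+00,  8.53236893e+01,  1.46887610e-03,
        8.72624442e+01, -4.89189439e+00]), 'qd': array([ 0.08281154,  0.01184155, -0.1226171 ,  0.00537469,  0.02511371,
       -0.02785882]), 'joint_efforts': array([ 1.09931203e-03, -5.70950818e+01, -5.01943910e+01, -1.06724949e-04,
        8.04689247e-03,  2.20507661e-05]), 'tool_pos': array([ 151.15827747, -580.12324636,  230.31561539]), 'tcp_rot': array([-1.79900935e+02, -9.95115456e-03,  1.45959670e+01]), 'ft_force': array([ 0.1972983 , -0.79814941,  0.66281578]), 'wrist_torque': array([-0.00130161, -0.00373505,  0.00694138]), 'grip_force': 0.0, 'finger_gap': 85.67203771542472}
```

View pics/scene.png

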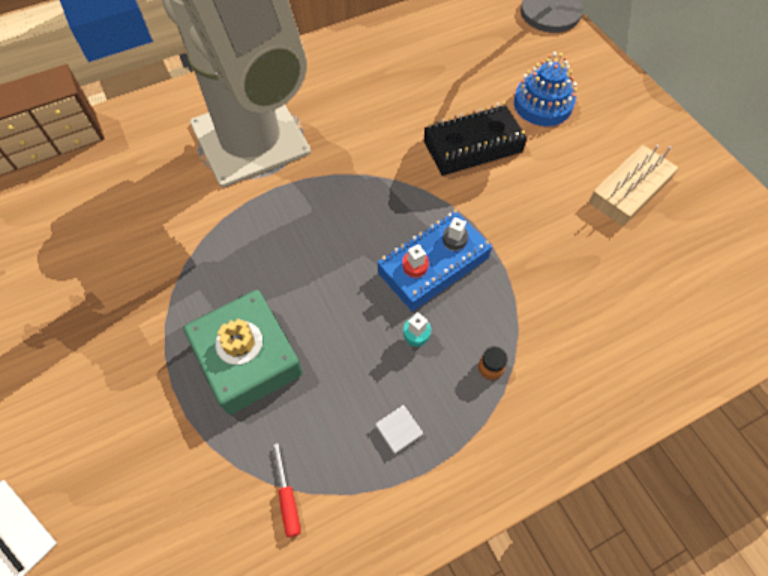

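View pics/top.png

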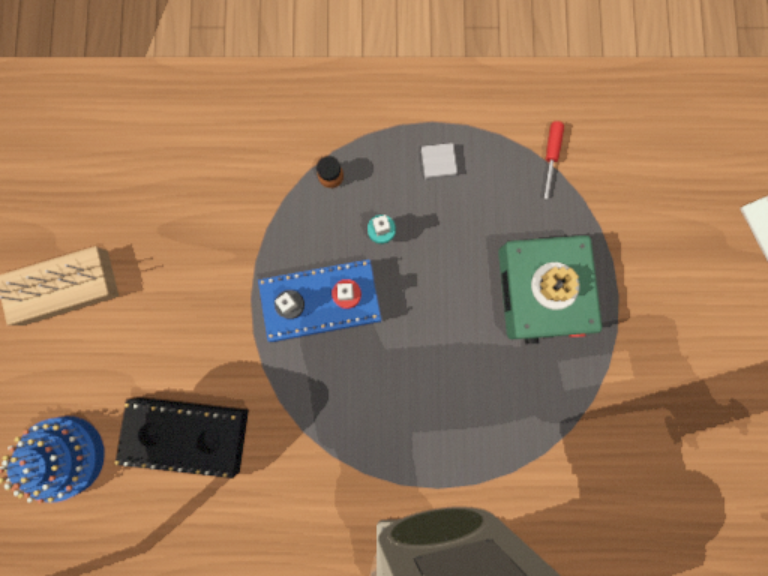

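Scene view (768x576) and top view both show these candidates:
- Blue stand with a red wheel at top (345,293) and a grey wheel at (288,304).
- Turquoise wheel on the bench at (381,227).
- Empty black stand at (182,437).
- Blue bur tower at (50,460).

The red wheel in the blue two-well block fits the description. The green polisher with the brass cross is at (560,283). The crop below confirms this before I reach.

```bash
cat > h.py <<'E'
import numpy as np,cv2
from scipy.spatial.transform import Rotation as R
def plane(s,uv,z):
    uv=np.atleast_2d(uv).astype(float)
    d=np.c_[uv,np.ones(len(uv))]@np.linalg.inv(s["mtx"]).T@s["T"][:3,:3].T
    o=s["T"][:3,3]
    return o+d*((z-o[2])/d[:,2])[:,None]
def cloud(s):
    h,w=s["depth"].shape;v,u=np.mgrid[:h,:w]
    p=np.stack([u,v,np.ones_like(u)],-1)@np.linalg.inv(s["mtx"]).T*s["depth"][...,None]
    P=p@s["T"][:3,:3].T+s["T"][:3,3]; P[s["depth"]<=0]=np.nan
    return P
E
python3 - <<'E'
import pickle
from h import *
d=pickle.load(open("snap0.pkl","rb"))
im=d["top"]["color"]
cv2.imwrite("pics/crop.png",np.vstack([cv2.resize(im[140:235,165:295],None,fx=4,fy=4,interpolation=cv2.INTER_CUBIC)[:, :400],cv2.resize(im[150:215,330:430],(400,260)[:2],interpolation=cv2.INTER_CUBIC)])[:600])
for n in d:
    s=d[n];hsv=cv2.cvtColor(s["color"],cv2.COLOR_BGR2HSV);P=cloud(s)
    H,S,V=cv2.split(hsv)
    ms={"red":(((H<6)|(H>174))&(S>150)&(V>90),60),"brass":((H>15)&(H<30)&(S>110)&(V>120)&(P[...,2]>90),114),"green":((H>60)&(H<85)&(S>80),80),"blue":((H>100)&(H<120)&(S>120),45)}
    for k,(m,z) in ms.items():
        c,_=cv2.findContours(m.astype(np.uint8),cv2.RETR_EXTERNAL,cv2.CHAIN_APPROX_NONE)
        for q in sorted(c,key=cv2.contourArea)[-3:]:
            if cv2.contourArea(q)<30: continue
            (u,v),_,_=cv2.minAreaRect(q)
            w=plane(s,q[:,0],z)[:,:2].astype(np.float32)
            print(n,k,(round(u),round(v)),cv2.contourArea(q),np.round(np.hstack([*cv2.minAreaRect(w)]),1))
    g=(P[...,2]>85)&(P[...,2]<135)
    nn,l,st,ce=cv2.connectedComponentsWithStats(g.astype(np.uint8))
    for i in range(1,nn):
        if st[i,4]>20: 
            Q=P[l==i]; print(n,"hi",np.round(ce[i]),st[i,4],np.round(np.median(Q,0)),np.round(np.hstack([*cv2.minAreaRect(Q[:,:2].astype(np.float32))]),1))
E
```

```text
scene red (277, 177) 91.0 [507.  155.6  46.4  44.9  57.7]
scene red (192, 341) 286.5 [ 802.2 -227.    23.1   73.3   79.6]
scene brass (157, 225) 367.0 [ 518.2 -197.    52.    62.7   87.9]
scene green (161, 234) 3676.5 [ 526.7 -196.   187.8  146.9    4. ]
scene blue (365, 64) 972.5 [227.8 652.6 132.1 206.4  41.2]
scene blue (71, 14) 1643.0 [-495.9 -192.8  174.1  262.6   89.4]
scene blue (289, 172) 2171.5 [501.5 201.5 125.2 212.6  10.3]
scene hi [369.  48.] 322 [228. 654.  98.] [223.8 659.9  72.2  89.6  33. ]
scene hi [29. 77.] 888 [-146. -385.  111.] [-157.  -373.2   89.6  210.4   27. ]
scene hi [160.  82.] 433 [ 64. -22. 108.] [ 45.8 -14.7 134.6  55.8  71.1]
scene hi [305. 151.] 92 [488. 254. 101.] [485.9 255.9  23.7  25.4  36.8]
scene hi [277. 170.] 104 [506. 156. 101.] [504.  158.   24.3  24.1   3.1]
scene hi [279. 214.] 53 [622.  98.  87.] [621.   97.6  21.8  23.5  20.4]
scene hi [157. 225.] 423 [ 516. -197.  111.] [ 512.8 -196.6   54.6   55.1   82.3]
top red (231, 196) 86.0 [500.6 156.6  46.7  44.4  89.7]
top red (369, 94) 194.0 [ 774.4 -216.1   24.    76.6   79.5]
top brass (372, 189) 378.0 [ 508.9 -193.9   57.7   49.4   89.7]
top green (366, 191) 3229.0 [ 508.4 -188.8  166.5  157.4    3.9]
top blue (39, 305) 2083.5 [226.2 641.3 140.9 144.4  57.4]
top blue (212, 200) 2957.0 [490.8 206.4 111.6 199.9  10.3]
top hi [254. 148.] 68 [619.  96.  87.] [618.9  97.4  24.1  23.6  17.8]
top hi [372. 189.] 428 [ 510. -196.  113.] [ 510.4 -196.8   53.5   52.2   78.6]
top hi [229. 194.] 99 [500. 158. 103.] [5.005e+02 1.574e+02 2.340e+01 2.240e+01 3.000e-01]
top hi [190. 201.] 111 [483. 255. 103.] [483.3 255.8  23.5  24.   34.9]
top hi [ 18. 312.] 731 [224. 652. 100.] [222.3 657.2  58.8  85.6  17.5]
```

View pics/crop.png

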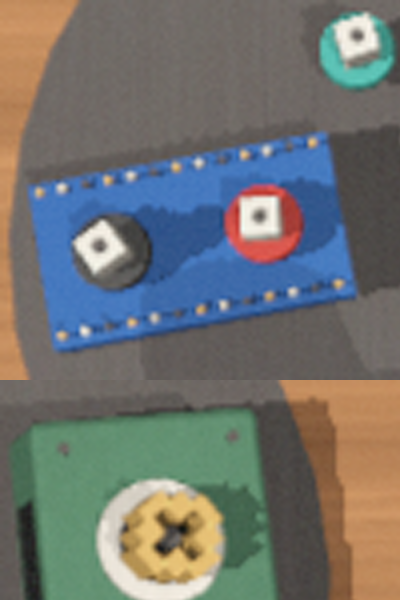

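The crop confirms it: the red wheel sits in the blue block (crop 262,222), with the grey one beside it (108,250). The turquoise one stands outside the stand. The socket cross is at (172,537), turned by roughly 40°.

I'll move over the polisher first for a close look at the socket.

apply_moves([
  [1, 28, -17.5, -6, 0, 0, 0],
  [1, 28, -17.5, -6, 0, 0, 0],
  [1, 28, -17.5, -6, 0, 0, 0],
  [1, 28, -17.5, -6, 0, 0, 0],
  [1, 28, -17.5, -6, 0, 0, 0],
  [1, 28, -17.5, -6, 0, 0, 0],
  [1, 28, -17.5, -6, 0, 0, 0],
  [1, 28, -17.5, -6, 0, 0, 0],
])

```text
time: 0.9
tool_pos: [333.3, -387.4, 279.1]
tcp_rot: [-180.0, 0.0, 14.6]
ft_force: [0.3, -0.2, 0.2]
finger_gap: 85.3
grip_force: 0.0
```

apply_moves([
  [1, 28, -17.5, -6, 0, 0, 0],
  [1, 28, -17.5, -6, 0, 0, 0],
  [1, 28, -17.5, -6, 0, 0, 0],
  [1, 28, -17.5, -6, 0, 0, 0],
  [1, 28, -17.5, -6, 0, 0, 0],
  [1, 28, -17.5, -6, 0, 0, 0],
  [1, 28, -17.5, -6, 0, 0, 0],
  [1, 0, 0, 0, 0, 0, 0],
])

```text
time: 1.7
tool_pos: [493.6, -217.9, 321.7]
tcp_rot: [-180.0, -0.1, 14.8]
ft_force: [0.4, -1.3, 0.6]
finger_gap: 85.2
grip_force: 0.0
```

```bash
cat >> h.py <<'E'
def wrist(r):
    st=r.sense(); s=r.snapshot("wrist"); T=np.eye(4)
    T[:3,:3]=R.from_euler("xyz",st["tcp_rot"],degrees=True).as_matrix();T[:3,3]=st["tool_pos"]
    s["T"]=T@s["hand_eye"]; return s,st
E
python3 - <<'E'
from bench import r
from h import *
import pickle
s,st=wrist(r); pickle.dump(s,open("w1.pkl","wb"))
print(st["time"],st["tool_pos"],st["tcp_rot"],np.round(s["hand_eye"],3).tolist(),s["mtx"][0])
P=cloud(s);g=(np.abs(P[...,2]-112)<8);print(g.sum())
Q=P[g];print(np.round(np.hstack([*cv2.minAreaRect(Q[:,:2].astype(np.float32))]),1),np.median(Q,0))
cv2.imwrite("pics/w1.png",s["color"])
E
```

```text
1.7 [ 493.64738626 -217.94287104  321.69381144] [-1.79968969e+02 -7.97886859e-02  1.48193572e+01] [[-0.001, -0.947, -0.322, 82.001], [1.0, -0.001, 0.0, -0.348], [-0.001, -0.322, 0.947, -142.933], [0.0, 0.0, 0.0, 1.0]] [283.78601719   0.         259.32454712]
1175
[ 290.4 -128.5   55.3  514.8   72.7] [ 507.41239714 -193.9608805   114.40826175]
```

View pics/w1.png

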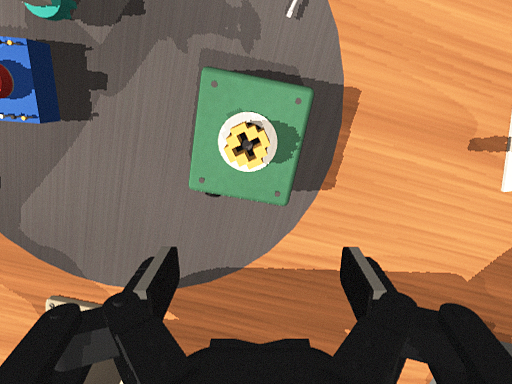

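The wrist view shows the green polisher with the brass socket cross at (248,145), upright and unobstructed. I'll drop closer for a precise angle.

apply_moves([
  [1, 0, -3, 20, 0, 0, 0],
  [1, 0, -3, 20, 0, 0, 0],
  [1, 0, -3, 20, 0, 0, 0],
  [1, 0, -3, 20, 0, 0, 0],
  [1, 0, -3, 20, 0, 0, 0],
  [1, 0, -3, 15, 0, 0, 0],
  [1, 0, 0, 0, 0, 0, 0],
  [1, 0, 0, 0, 0, 0, 0],
])

```text
time: 2.55
tool_pos: [486.7, -203.7, 206.5]
tcp_rot: [-180.0, 0.0, 14.6]
ft_force: [-0.2, -0.0, -0.0]
finger_gap: 85.4
grip_force: 0.0
```

```bash
python3 - <<'E'
from bench import r
from h import *
import pickle
s,st=wrist(r); pickle.dump(s,open("w2.pkl","wb"))
print(st["time"],st["tool_pos"],st["tcp_rot"])
P=cloud(s);hsv=cv2.cvtColor(s["color"],cv2.COLOR_BGR2HSV);H,S,V=cv2.split(hsv)
near=np.hypot(P[...,0]-509,P[...,1]+195)<60
br=((H>15)&(H<32)&(S>90)&(V>110)&near).astype(np.uint8)
c,h=cv2.findContours(br,cv2.RETR_CCOMP,cv2.CHAIN_APPROX_NONE)
im=s["color"].copy()
for i,q in enumerate(c):
    if cv2.contourArea(q)<60: continue
    w=plane(s,q[:,0],114)[:,:2].astype(np.float32)
    print("hole" if h[0][i][3]>=0 else "outer",cv2.contourArea(q),np.round(q.mean((0,1))),np.round(np.hstack([*cv2.minAreaRect(w)]),1),np.round(cv2.minEnclosingCircle(w)[0],1),cv2.minEnclosingCircle(w)[1])
z=P[...,2];ok=near&(br>0);print("brass z",np.nanpercentile(z[ok],[5,50,95]))
u,v=np.where(near)[1],np.where(near)[0]
a=im[v.min():v.max(),u.min():u.max()];print(u.min(),v.min())
cv2.imwrite("pics/w2.png",cv2.resize(a,None,fx=3,fy=3)[:600,:800])
E
```

```text
2.55 [ 486.70839948 -203.71110787  206.47789599] [-1.79997872e+02  1.76287497e-02  1.45767378e+01]
outer 3004.0 [260. 161.] [ 511.4 -196.2   53.9   55.8   85. ] [ 511.3 -196.1] 30.518526077270508
hole 619.0 [255. 163.] [ 511.2 -194.5   27.8   33.6   79.3] [ 511.4 -195.3] 19.007204055786133
brass z [ 89.27164507 114.14143204 115.46730055]
23 93
```

View pics/w2.png

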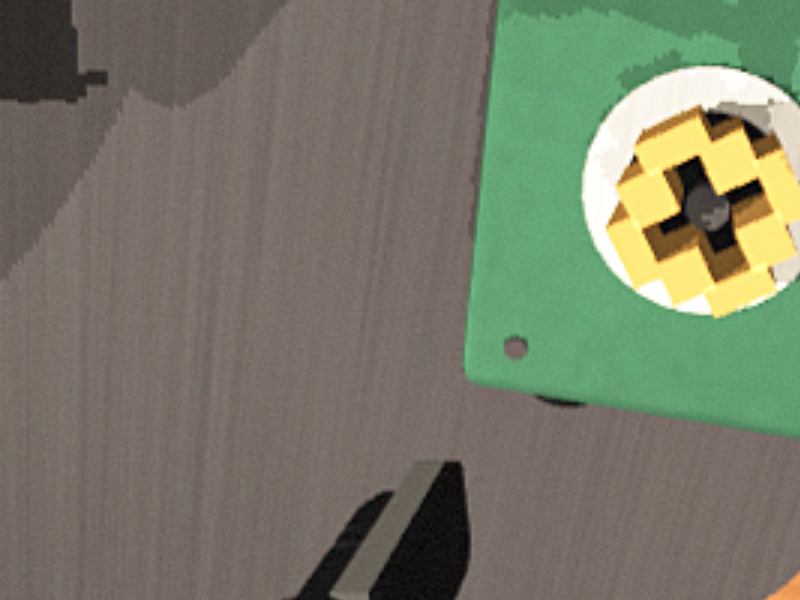

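The crop (offset 23,93) shows the cross slot centred at image (258,161). Its arms point up-left and right, and the brown slot walls are in shade. I'll segment the bright top face only and fit the cross angle on the z=114 plane.

```bash
python3 - <<'E'
from h import *
import pickle
s=pickle.load(open("w2.pkl","rb"))
k=8;v,u=np.mgrid[130:195:1/k,225:300:1/k]
hsv=cv2.cvtColor(cv2.remap(s["color"],u.astype(np.float32),v.astype(np.float32),cv2.INTER_LINEAR),cv2.COLOR_BGR2HSV)
H,S,V=cv2.split(hsv)
W=plane(s,np.c_[u.ravel(),v.ravel()],114)[:,:2].reshape(*u.shape,2)
top=((H>15)&(H<32)&(S>80)&(V>195))
for c0 in [(511.3,-195.7)]:
  for t in (180,195,210):
    top=((H>15)&(H<32)&(S>80)&(V>t))
    ctr=np.array(c0)
    for it in range(10):
        D=W-ctr;r_=np.hypot(*D.transpose(2,0,1));m=(~top)&(r_<17.5)
        ctr=ctr+D[m].mean(0)
    th=np.arctan2(D[...,1],D[...,0])[m&(r_>9)]
    a=np.angle(np.exp(4j*th).mean())/4
    print(t,np.round(ctr,2),"area",m.sum()/(k*k),"angle",np.degrees(a),"|m|",abs(np.exp(4j*th).mean()))
    # slot widths by arm
    Rm=np.array([[np.cos(a),np.sin(a)],[-np.sin(a),np.cos(a)]]);E=D@Rm.T
    for ax,sg in((0,1),(0,-1),(1,1),(1,-1)):
        q=m&(sg*E[...,ax]>9)&(sg*E[...,ax]<15)&(abs(E[...,1-ax])<9)
        print("  arm",ax,sg,np.round(E[q][:,1-ax].mean(),2),np.round(np.percentile(E[q][:,1-ax],[3,97]),1))
cv2.imwrite("pics/m.png",np.hstack([top.astype(np.uint8)*255,V]))
E
```

```text
180 [ 510.59 -195.98] area 832.859375 angle 39.034554590752265 |m| 0.555041944812186
  arm 0 1 -0.06 [-5.2  5.1]
  arm 0 -1 0.12 [-5.   5.2]
  arm 1 1 -0.6 [-5.5  4.3]
  arm 1 -1 -0.48 [-5.5  4.3]
195 [ 510.68 -196.23] area 856.578125 angle 38.76648350340444 |m| 0.5345170747958805
  arm 0 1 0.24 [-5.   5.5]
  arm 0 -1 0.32 [-4.9  5.5]
  arm 1 1 -0.61 [-5.6  4.4]
  arm 1 -1 -0.55 [-5.6  4.5]
210 [ 510.68 -196.26] area 871.78125 angle 38.758644681482956 |m| 0.5161924131015695
  arm 0 1 0.28 [-5.1  5.7]
  arm 0 -1 0.34 [-5.   5.7]
  arm 1 1 -0.63 [-5.8  4.5]
  arm 1 -1 -0.59 [-5.8  4.6]
```

Socket measured: centre about (510.2,-196.3), angle about 39° (mod 90), arm width about 11 mm against 11.5 nominal. Next I'll go over to the red wheel with yaw 0.

apply_moves([
  [1, 0, 0, 0, 0, 0, 0.97],
  [1, 0, 0, 0, 0, 0, 0.97],
  [1, 0, 0, 0, 0, 0, 0.97],
  [1, 0, -40, 0, 0, 0, 0],
  [1, 0, -40, 0, 0, 0, 0],
  [1, 0, -40, 0, 0, 0, 0],
  [1, 0, -40, 0, 0, 0, 0],
  [1, 0, -40, 0, 0, 0, 0],
])

```text
time: 3.4
tool_pos: [487.6, -2.1, 208.1]
tcp_rot: [180.0, -0.2, 0.0]
ft_force: [0.2, 0.1, 0.0]
finger_gap: 85.1
grip_force: 0.0
```

apply_moves([
  [1, 0, -40, 0, 0, 0, 0],
  [1, 0, -40, 0, 0, 0, 0],
  [1, 0, -40, 0, 0, 0, 0],
  [1, 0, -40, 0, 0, 0, 0],
  [1, 0, 0, 0, 0, 0, 0],
  [1, 0, 0, 0, 0, 0, 0],
  [1, 0, 0, 0, 0, 0, 0],
  [1, 0, 0, 0, 0, 0, 0],
])

```text
time: 4.2
tool_pos: [487.1, 155.6, 206.7]
tcp_rot: [180.0, -0.0, -0.0]
ft_force: [-0.0, -0.5, -0.1]
finger_gap: 85.6
grip_force: 0.0
```

```bash
python3 - <<'E'
from bench import r
from h import *
import pickle
s,st=wrist(r); pickle.dump(s,open("w3.pkl","wb"))
print(st["time"],st["tool_pos"],st["tcp_rot"])
H,S,V=cv2.split(cv2.cvtColor(s["color"],cv2.COLOR_BGR2HSV))
red=(((H<8)|(H>172))&(S>120)).astype(np.uint8)
c,_=cv2.findContours(red,cv2.RETR_EXTERNAL,cv2.CHAIN_APPROX_NONE);q=max(c,key=cv2.contourArea)
w=plane(s,q[:,0],67)[:,:2].astype(np.float32);print("red",q.mean((0,1)),cv2.minEnclosingCircle(w))
x,y,a,b=cv2.boundingRect(q);x-=15;y-=25;a+=30;b+=35
P=cloud(s)[...,2]
for lo in(150,170,190):
    g=((S<60)&(V>lo)).astype(np.uint8);m=np.zeros_like(g);m[y:y+b,x:x+a]=g[y:y+b,x:x+a]
    c,_=cv2.findContours(m,cv2.RETR_EXTERNAL,cv2.CHAIN_APPROX_NONE);q=max(c,key=cv2.contourArea)
    w=plane(s,q[:,0],103)[:,:2].astype(np.float32);print(lo,cv2.contourArea(q),np.round(np.hstack([*cv2.minAreaRect(w)]),2))
g=(abs(P-103)<4);m=np.zeros_like(red);m[y:y+b,x:x+a]=g[y:y+b,x:x+a]
c,_=cv2.findContours(m,cv2.RETR_EXTERNAL,cv2.CHAIN_APPROX_NONE);q=max(c,key=cv2.contourArea)
w=plane(s,q[:,0],103)[:,:2].astype(np.float32);print("depth",np.round(np.hstack([*cv2.minAreaRect(w)]),2),np.median(P[m>0]))
cv2.imwrite("pics/w3.png",cv2.resize(s["color"][max(y-30,0):y+b+40,max(x-80,0):x+a+40],None,fx=3,fy=3,interpolation=cv2.INTER_CUBIC)[:600,:800]);print(x-80,y-30)
E
```

```text
4.2 [487.1266324  155.60715801 206.74490809] [ 1.79992960e+02 -4.20881963e-02 -4.10880063e-02]
red [255.71428571 162.08465608] ((500.8165283203125, 159.03358459472656), 25.212617874145508)
150 799.5 [502.65 159.57  30.56  24.06   3.42]
170 644.5 [499.62 159.39  24.49  24.06   3.42]
190 642.5 [499.57 159.39  24.38  24.06   3.42]
depth [499.58 159.08  24.7   23.86   3.77] 103.4374363023664
137 86
```

View pics/w3.png

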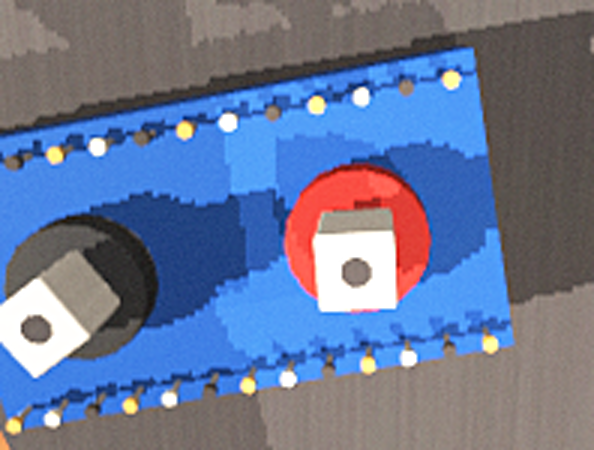

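The wrist view shows the red wheel's white grip top centred at crop (355,270), with the grey head to its left. Grip centre is about (499.7,159.3), 24.4x24.1 mm, z 103.4, yaw +3.4°, which matches the sizes given. I'll align and descend.

apply_moves([
  [1, 0, 0, 0, 0, 0, -0.68],
  [1, 13, -3, 0, 0, 0, 0],
  [1, 0, 0, 20, 0, 0, 0],
  [1, 0, 0, 20, 0, 0, 0],
  [1, 0, 0, 20, 0, 0, 0],
  [1, 0, 0, 20, 0, 0, 0],
  [1, 0, 0, 20, 0, 0, 0],
  [1, 0, 0, 20, 0, 0, 0],
])

```text
time: 5.05
tool_pos: [499.7, 159.4, 85.7]
tcp_rot: [180.0, -0.0, 3.4]
ft_force: [-0.4, 0.5, -0.3]
finger_gap: 85.4
grip_force: 0.0
```

apply_moves([
  [1, 0, 0, 9, 0, 0, 0],
  [1, 0, 0, 9, 0, 0, 0],
  [0, 0, 0, 0, 0, 0, 0],
  [-0.4, 0, 0, 0, 0, 0, 0],
  [-0.7, 0, 0, 0, 0, 0, 0],
  [-1, 0, 0, 0, 0, 0, 0],
  [-1, 0, 0, 0, 0, 0, 0],
  [-1, 0, 0, 0, 0, 0, 0],
], squeeze=80)

```text
time: 5.85
tool_pos: [500.4, 160.7, 69.4]
tcp_rot: [-180.0, -0.1, 3.5]
ft_force: [0.4, 0.2, 6.7]
finger_gap: 22.6
grip_force: 79.0
```

apply_moves([
  [-1, 0, 0, -5, 0, 0, 0],
  [-1, 0, 0, -10, 0, 0, 0],
  [-1, 0, 0, -20, 0, 0, 0],
  [-1, 0, 0, -20, 0, 0, 0],
  [-1, 0, 0, -25, 0, 0, 0],
  [-1, 0, 0, -30, 0, 0, 0],
  [-1, 0, 0, -30, 0, 0, 0],
  [-1, 0, 0, 0, 0, 0, 0],
])

```text
time: 6.65
tool_pos: [502.0, 161.1, 214.0]
tcp_rot: [-179.9, -0.5, 3.5]
ft_force: [1.5, 0.8, -0.9]
finger_gap: 23.0
grip_force: 78.4
```

```bash
python3 - <<'E'
from bench import r
from h import *
import pickle
s,st=wrist(r); pickle.dump(s,open("w4.pkl","wb"))
print({k:np.round(st[k],2) for k in("time","tool_pos","tcp_rot","ft_force","finger_gap","grip_force")})
cv2.imwrite("pics/w4.png",s["color"])
E
```

```text
{'time': np.float64(6.65), 'tool_pos': array([502.01, 161.09, 214.02]), 'tcp_rot': array([-179.92,   -0.47,    3.45]), 'ft_force': array([ 1.49,  0.76, -0.9 ]), 'finger_gap': np.float64(23.01), 'grip_force': np.float64(78.44)}
```

View pics/w4.png

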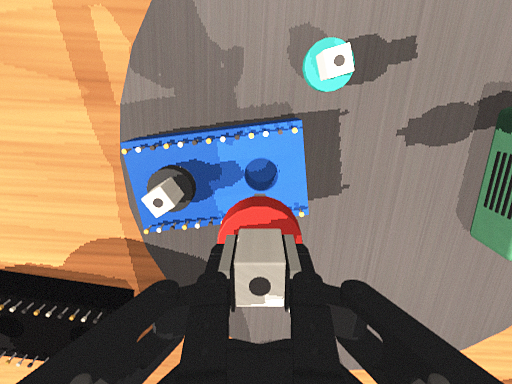

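The wheel is held, with the grip top between the pads (hole at about 260,287), and the well is empty. I'll measure the wheel's axis in the tool frame with the same camera.

```bash
python3 - <<'E'
from h import *
import pickle
s=pickle.load(open("w4.pkl","rb")); s["T"]=s["hand_eye"]
H,S,V=cv2.split(cv2.cvtColor(s["color"],cv2.COLOR_BGR2HSV))
# hole
m=np.zeros_like(V);roi=(slice(272,302),slice(243,278))
m[roi]=(V[roi]<110).astype(np.uint8)
c,_=cv2.findContours(m,cv2.RETR_EXTERNAL,cv2.CHAIN_APPROX_NONE);q=max(c,key=cv2.contourArea)
print("hole",q.mean((0,1)),cv2.contourArea(q),plane(s,[q.mean((0,1))],-34)[0], cv2.minEnclosingCircle(plane(s,q[:,0],-34)[:,:2].astype(np.float32)))
# red wheel top arc, far rim
red=(((H<8)|(H>172))&(S>120)).astype(np.uint8)
c,_=cv2.findContours(red,cv2.RETR_EXTERNAL,cv2.CHAIN_APPROX_NONE);q=max(c,key=cv2.contourArea)[:,0]
q=q[(q[:,1]<225)]
# upper hull of contour = outer arc
up=np.array([[u,q[q[:,0]==u,1].min()] for u in np.unique(q[:,0])])
from scipy.optimize import least_squares
for z in(2,20):
    w=plane(s,up,z)[:,:2]
    f=least_squares(lambda p:np.hypot(*(w-p[:2]).T)-25,[0,0],loss="soft_l1")
    print("arc z",z,len(w),f.x,np.sqrt((f.fun**2).mean()))
# silver top edges
P=cloud(s); g=(abs(P[...,2]+34)<4)&(abs(P[...,0])<25)&(abs(P[...,1])<20)
print("depth top",np.round(np.nanpercentile(P[g],[2,50,98],axis=0),1).tolist())
g=(abs(P[...,1])<8)&(P[...,2]>-30)&(P[...,2]<-8)&(P[...,0]<25)&(P[...,0]>5);Q=P[g]
print("front face", len(Q), np.polyfit(Q[:,2],Q[:,0],1), np.polyfit(Q[:,1],Q[:,0],1))
E
```

```text
hole [259.29090909 285.85454545] 283.5 [ -0.91369957  -0.16095688 -34.        ] ((-1.0375696420669556, -0.20182275772094727), 4.99409818649292)
arc z 2 78 [ 4.0364711  -0.19954675] 0.6975313513191328
arc z 20 78 [-2.06546331 -0.14708228] 0.2805891313697093
depth top [[-12.0, -15.8, -37.8], [2.7, -0.3, -34.0], [11.1, 15.6, -30.6]]
front face 719 [-4.50379751e-03  1.07692868e+01] [-1.69113356e-04  1.08578434e+01]
```

The grip is square in the fingers with no tilt: front face at x=10.8, top at tool z=-34. The axis is at tool x about -1.1, y about -0.2, so home is at TCP z of about 138. Next I'll turn to yaw 39 and carry it to a stand-off short of the socket, to re-measure it at the final yaw.

apply_moves([
  [-1, 0, 0, 0, 0, 0, -0.89],
  [-1, 0, 0, 0, 0, 0, -0.89],
  [-1, 0, 0, 0, 0, 0, -0.89],
  [-1, 0, 0, 0, 0, 0, -0.89],
  [-1, 0, 0, 0, 0, 0, -0.89],
  [-1, 0, 0, 0, 0, 0, -0.89],
  [-1, 0, 0, 0, 0, 0, -0.89],
  [-1, 0, 0, 0, 0, 0, -0.89],
])

```text
time: 7.5
tool_pos: [498.3, 160.2, 206.2]
tcp_rot: [-179.9, 0.2, 39.2]
ft_force: [-0.5, 0.8, -1.9]
finger_gap: 23.1
grip_force: 78.3
```

apply_moves([
  [-1, -32, 31.5, 0, 0, 0, 0],
  [-1, -32, 31.5, 0, 0, 0, 0],
  [-1, -32, 31.5, 0, 0, 0, 0],
  [-1, -32, 31.5, 0, 0, 0, 0],
  [-1, -32, 31.5, 0, 0, 0, 0],
  [-1, -32, 31.5, 0, 0, 0, 0],
  [-1, -32, 31.5, 0, 0, 0, 0],
  [-1, -16, 15.5, 0, 0, 0, 0],
])

```text
time: 8.3
tool_pos: [460.0, -176.8, 206.5]
tcp_rot: [-179.9, 0.1, 38.9]
ft_force: [0.9, 0.2, -2.1]
finger_gap: 23.3
grip_force: 78.8
```

apply_moves([
  [-1, -16, 15.5, 0, 0, 0, 0],
  [-1, -16, 15.5, 0, 0, 0, 0],
  [-1, -8, 8, 0, 0, 0, 0],
  [-1, 0, 0, 0, 0, 0, 0],
  [-1, 0, 0, 0, 0, 0, 0],
  [-1, 0, 0, 0, 0, 0, 0],
  [-1, 0, 0, 0, 0, 0, 0],
  [-1, 0, 0, 0, 0, 0, 0],
])

```text
time: 9.1
tool_pos: [455.5, -228.9, 208.4]
tcp_rot: [180.0, -0.0, 39.1]
ft_force: [-0.3, -0.5, -2.5]
finger_gap: 23.4
grip_force: 78.8
```

```bash
python3 - <<'E'
from bench import r
from h import *
import pickle
s,st=wrist(r); pickle.dump(s,open("w5.pkl","wb"))
print({k:np.round(st[k],2) for k in("time","tool_pos","tcp_rot","ft_force","finger_gap","grip_force")})
c0=np.array([510.2,-196.3,114]);p=np.linalg.inv(s["T"])@np.r_[c0,1];p=s["mtx"]@p[:3];p=p[:2]/p[2];print("expected px",p)
k=8;v,u=np.mgrid[p[1]-30:p[1]+30:1/k,p[0]-35:p[0]+35:1/k]
im=cv2.remap(s["color"],u.astype(np.float32),v.astype(np.float32),cv2.INTER_LINEAR)
H,S,V=cv2.split(cv2.cvtColor(im,cv2.COLOR_BGR2HSV))
W=plane(s,np.c_[u.ravel(),v.ravel()],114)[:,:2].reshape(*u.shape,2)
for t in (180,195,210):
    top=((H>15)&(H<32)&(S>80)&(V>t));ctr=c0[:2]
    for it in range(10):
        D=W-ctr;r_=np.hypot(*D.transpose(2,0,1));m=(~top)&(r_<17.5);ctr=ctr+D[m].mean(0)
    th=np.arctan2(D[...,1],D[...,0])[m&(r_>9)];e=np.exp(4j*th).mean();a=np.angle(e)/4
    E=D@np.array([[np.cos(a),np.sin(a)],[-np.sin(a),np.cos(a)]]).T
    print(t,np.round(ctr,2),np.degrees(a),abs(e))
    for ax,sg in((0,1),(0,-1),(1,1),(1,-1)):
        q=m&(sg*E[...,ax]>9)&(sg*E[...,ax]<15)&(abs(E[...,1-ax])<9)
        print("  arm",ax,sg,np.round(np.percentile(E[q][:,1-ax],[3,50,97]),1))
cv2.imwrite("pics/w5.png",np.hstack([im[:,:],cv2.resize(s["color"],(0,0),fx=480/384,fy=480/384)])[:, :800] if 0 else im)
E
```

```text
{'time': np.float64(9.1), 'tool_pos': array([ 455.5 , -228.85,  208.39]), 'tcp_rot': array([ 1.7999e+02, -1.0000e-02,  3.9110e+01]), 'ft_force': array([-0.33, -0.53, -2.51]), 'finger_gap': np.float64(23.38), 'grip_force': np.float64(78.85)}
expected px [271.40961218 119.41671267]
180 [ 510.15 -195.17] 39.18974838041946 0.5373352108159559
  arm 0 1 [-5.8 -0.7  4.5]
  arm 0 -1 [-5.7 -0.5  4.5]
  arm 1 1 [-5.9 -0.7  4.5]
  arm 1 -1 [-5.7 -0.6  4.1]
195 [ 510.19 -195.3 ] 38.95798312720712 0.5207630239000249
  arm 0 1 [-5.7 -0.5  4.8]
  arm 0 -1 [-5.7 -0.5  4.7]
  arm 1 1 [-6.  -0.7  4.6]
  arm 1 -1 [-5.9 -0.7  4.3]
210 [ 510.26 -195.4 ] 38.91921918710546 0.50359154233706
  arm 0 1 [-5.7 -0.4  4.9]
  arm 0 -1 [-5.7 -0.4  4.9]
  arm 1 1 [-6.2 -0.6  4.7]
  arm 1 -1 [-6.1 -0.7  4.5]
```

View pics/w5.png

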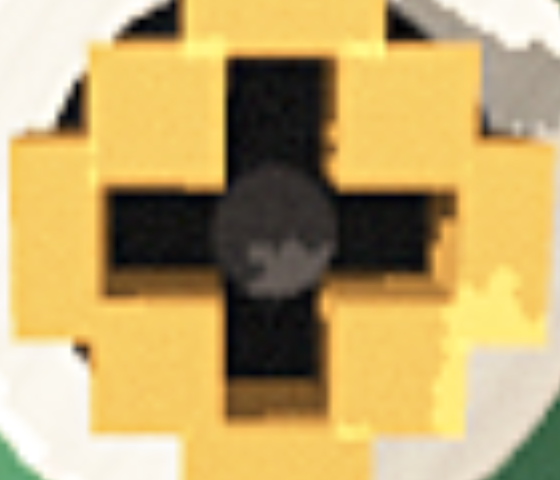

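The crop shows the slot upright and square to the image, with the plunger at its centre, so yaw 39° is right. The two socket measurements agree: (509.9,-196.1) and (510.1,-196.3). I'll move in above it.

apply_moves([
  [-1, 16, 2.3, 0, 0, 0, 0],
  [-1, 16, 2.3, 0, 0, 0, 0],
  [-1, 16, 2.3, 0, 0, 0, 0],
  [-1, 16, 2.2, 0, 0, 0, 0],
  [-1, 0, 0, 18, 0, 0, 0],
  [-1, 0, 0, 18, 0, 0, 0],
  [-1, 0, 0, 0, 0, 0, 0],
  [-1, 0, 0, 0, 0, 0, 0],
])

```text
time: 9.95
tool_pos: [511.0, -195.6, 172.1]
tcp_rot: [-179.9, 0.0, 39.1]
ft_force: [-0.3, -0.7, -1.1]
finger_gap: 23.1
grip_force: 78.9
```

```bash
python3 - <<'E'
from bench import r
import numpy as np
for i in range(3):
    st=r.sense();print({k:np.round(st[k],2).tolist() for k in("time","tool_pos","tcp_rot","ft_force","wrist_torque")})
    r.snapshot("wrist")
p=st["tool_pos"];a=np.radians(39);d=np.array([509.95,-196.15])-p[:2]
print("tool shift needed",d@[np.cos(a),np.sin(a)]+1.1,d@[np.sin(a),-np.cos(a)]+.2)
E
```

```text
{'time': 9.95, 'tool_pos': [511.0, -195.63, 172.15], 'tcp_rot': [-179.94, 0.02, 39.09], 'ft_force': [-0.27, -0.7, -1.06], 'wrist_torque': [-0.04, -0.01, 0.05]}
{'time': 10.0, 'tool_pos': [511.37, -196.03, 173.0], 'tcp_rot': [179.98, -0.01, 39.07], 'ft_force': [-0.59, -0.87, -2.23], 'wrist_torque': [-0.03, -0.04, -0.01]}
{'time': 10.05, 'tool_pos': [511.6, -196.36, 173.5], 'tcp_rot': [179.92, -0.04, 39.06], 'ft_force': [0.46, -0.2, -1.83], 'wrist_torque': [0.02, -0.04, -0.03]}
tool shift needed -0.050441987063812865 -1.0057203787442008
```

apply_moves([
  [-1, 0, 0, 0, 0, 0, 0],
  [-1, 0, 0, 0, 0, 0, 0],
  [-1, 0, 0, 0, 0, 0, 0],
  [-1, 0, 0, 0, 0, 0, 0],
  [-1, 0, 0, 0, 0, 0, 0],
  [-1, 0, 0, 0, 0, 0, 0],
  [-1, 0, 0, 0, 0, 0, 0],
  [-1, 0, 0, 0, 0, 0, 0],
])

```text
time: 10.9
tool_pos: [510.7, -196.2, 172.2]
tcp_rot: [-180.0, 0.0, 39.0]
ft_force: [0.6, 0.4, -2.4]
finger_gap: 23.0
grip_force: 78.9
```

```bash
python3 - <<'E'
from bench import r
import numpy as np
for i in range(3):
    st=r.sense();print({k:np.round(st[k],2).tolist() for k in("time","tool_pos","tcp_rot","ft_force")})
    p=st["tool_pos"];a=np.radians(39);d=np.array([509.95,-196.15])-p[:2]
    print("tool shift needed",d@[np.cos(a),np.sin(a)]+1.1,d@[np.sin(a),-np.cos(a)]+.2)
    r.snapshot("wrist")
E
```

```text
{'time': 10.9, 'tool_pos': [510.68, -196.23, 172.24], 'tcp_rot': [-179.99, 0.0, 39.05], 'ft_force': [0.59, 0.43, -2.41]}
tool shift needed 0.5877981446337043 -0.323804255974172
{'time': 10.95, 'tool_pos': [510.7, -196.25, 172.27], 'tcp_rot': [-180.0, -0.0, 39.05], 'ft_force': [0.1, -0.14, -2.71]}
tool shift needed 0.5749752417097385 -0.35069500292757166
{'time': 11.0, 'tool_pos': [510.7, -196.26, 172.26], 'tcp_rot': [-180.0, -0.0, 39.05], 'ft_force': [-0.45, 0.52, -2.73]}
tool shift needed 0.5832624200984515 -0.3585441918176095
```

Settled, so I'll apply the small correction and descend gently. The foot meets the mouth at TCP z of about 166.

apply_moves([
  [-1, 0.6, -0.35, 0, 0, 0, 0],
  [-1, 0, 0, 2, 0, 0, 0],
  [-1, 0, 0, 2, 0, 0, 0],
  [-1, 0, 0, 2, 0, 0, 0],
  [-1, 0, 0, 2, 0, 0, 0],
  [-1, 0, 0, 2, 0, 0, 0],
  [-1, 0, 0, 2, 0, 0, 0],
  [-1, 0, 0, 0, 0, 0, 0],
])

```text
time: 11.85
tool_pos: [510.7, -195.5, 159.8]
tcp_rot: [-180.0, 0.0, 39.0]
ft_force: [-0.5, 0.5, -2.3]
finger_gap: 23.1
grip_force: 78.9
```

The foot is 6 mm into the slot with no contact force. I'll continue down.

apply_moves([
  [-1, 0, 0, 3, 0, 0, 0],
  [-1, 0, 0, 3, 0, 0, 0],
  [-1, 0, 0, 3, 0, 0, 0],
  [-1, 0, 0, 2, 0, 0, 0],
  [-1, 0, 0, 2, 0, 0, 0],
  [-1, 0, 0, 2, 0, 0, 0],
  [-1, 0, 0, 2, 0, 0, 0],
  [-1, 0, 0, 0, 0, 0, 0],
])

```text
time: 12.65
tool_pos: [511.0, -195.6, 143.4]
tcp_rot: [180.0, -0.0, 39.1]
ft_force: [-2.7, 0.6, 5.0]
finger_gap: 23.1
grip_force: 79.8
```

apply_moves([
  [-1, 0, 0, 1, 0, 0, 0],
  [-1, 0, 0, 1, 0, 0, 0],
  [-1, 0, 0, 1, 0, 0, 0],
  [-1, 0, 0, 1, 0, 0, 0],
  [-1, 0, 0, 0.5, 0, 0, 0],
  [-1, 0, 0, 0.5, 0, 0, 0],
  [-1, 0, 0, 0, 0, 0, 0],
  [-1, 0, 0, 0, 0, 0, 0],
])

```text
time: 13.45
tool_pos: [511.1, -195.6, 139.0]
tcp_rot: [180.0, -0.0, 39.0]
ft_force: [-3.8, 2.3, 7.1]
finger_gap: 22.9
grip_force: 80.2
```

apply_moves([
  [-1, 0, 0, 0.5, 0, 0, 0],
  [-1, 0, 0, 0.5, 0, 0, 0],
  [-1, 0, 0, 0.5, 0, 0, 0],
  [-1, 0, 0, 0.5, 0, 0, 0],
  [-1, 0, 0, 0, 0, 0, 0],
  [-1, 0, 0, 0, 0, 0, 0],
  [-1, 0, 0, 0, 0, 0, 0],
  [-1, 0, 0, 0, 0, 0, 0],
], squeeze=110)

```text
time: 14.25
tool_pos: [511.2, -195.7, 138.5]
tcp_rot: [180.0, -0.0, 39.1]
ft_force: [-9.5, 3.1, 17.5]
finger_gap: 22.9
grip_force: 109.8
```

Force has risen steeply at the expected height, with some side load. I'll relieve that sideways and press a little more to check it is seated.

apply_moves([
  [-1, -0.2, -0.3, 0, 0, 0, 0],
  [-1, -0.2, -0.3, 0, 0, 0, 0],
  [-1, 0, 0, 0.5, 0, 0, 0],
  [-1, 0, 0, 0.5, 0, 0, 0],
  [-1, 0, 0, 0, 0, 0, 0],
  [-1, 0, 0, 0, 0, 0, 0],
  [-1, 0, 0, 0, 0, 0, 0],
  [-1, 0, 0, 0, 0, 0, 0],
])

```text
time: 15.05
tool_pos: [511.1, -195.7, 138.4]
tcp_rot: [179.9, -0.1, 39.1]
ft_force: [-9.4, 4.2, 22.5]
finger_gap: 22.7
grip_force: 110.5
```

```bash
python3 - <<'E'
from bench import r
from h import *
st=r.sense();s=r.snapshot("scene");s2=r.snapshot("top")
print({k:np.round(st[k],2).tolist() for k in("time","tool_pos","tcp_rot","ft_force","wrist_torque")})
a=cv2.resize(s["color"][150:300,90:260],None,fx=2.3,fy=2.3,interpolation=cv2.INTER_CUBIC);b=cv2.resize(s2["color"],None,fx=1,fy=1)[40:385,60:450]
h=min(a.shape[0],b.shape[0]);cv2.imwrite("pics/fin.png",np.hstack([a[:h],b[:h]]))
E
```

```text
{'time': 15.05, 'tool_pos': [511.1, -195.65, 138.4], 'tcp_rot': [179.88, -0.06, 39.06], 'ft_force': [-9.4, 4.18, 22.51], 'wrist_torque': [1.03, 1.89, -0.02]}
```

View pics/fin.png

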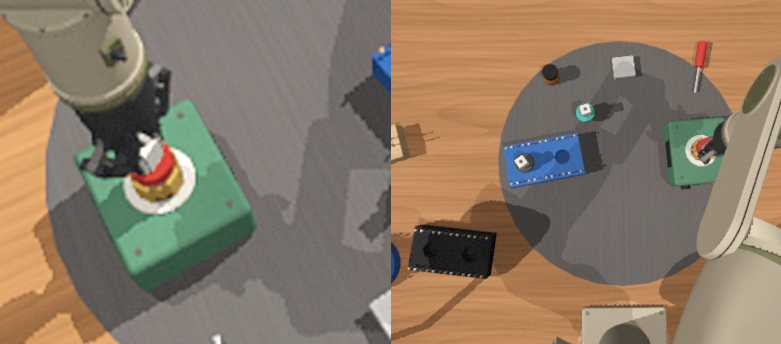

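The left crop shows the red wheel down on the brass drum, directly on the mouth. The right view shows the grey wheel still in the stand and the block, jar, graver and turquoise wheel where they were. The last 1 mm of command added 5 N and only 0.1 mm of travel, so it is on a hard stop at the expected height, pressed well beyond the 10 N spring.

```bash
python3 -c "
from bench import r
print(r.hand_in())"
```

```text
the job is handed in; nothing more can be done
None
```

The job is handed in: the red wheel is on its hard stop on the brass socket, still gripped at about 110 N and pressed down at about 25 N, after 15 s of robot time; the hand-in returned no verdict.

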